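# Load a freshly coated puck into the curing box under its spring flap

## Robot

A 6-joint arm with a two-finger parallel gripper is mounted at the origin on the work surface. World frame = base frame: x ahead of the robot, y to its left, z up, the work surface at z = 0. Lengths are in m, angles in rad, forces in N, time in s.
With the tool pointing down it reaches from about 0.35 to 0.95 m from the base axis. Payload 17.4 kg.
Tool frame: the origin (TCP) lies on the centre line of the jaws, within the pads' length; the fingertips stand 17 mm ahead of it and the grasp point (between the pads) lies 2 mm behind it (tcp_to_tips is the distance from the TCP to the fingertips, in m); z points along the fingers, y is the line along which they close (so a half turn about z gives the same grasp; the last joint's range is limited). The gripper opens to 93 mm and grips with 3 to 60 N. Pads are 15 mm wide; open, the fingers measure 128 mm over their backs; the gripper's body (75 mm by 188 mm) begins 65 mm behind the grasp point.
Start: joints at [-1.29, 0.116, 1.442, -0, 1.584, -0.038], TCP at [0.212, -0.641, 0.209] pointing down, gripper open.
Joint ranges: [-2.83, 2.83], [-0.83, 2.19], [0.07, 2.5], [-1.14, 4.28], [0.01, 3], [-2.97, 2.97]. Speed limits (rad/s): [1.89, 1.89, 2.22, 3.14, 3.14, 3.14].

## Interface

Orientations are given as a 3x3 rotation matrix whose columns are the frame's x, y, z axes.
In Python, from plant import get_obs, capture, sign_off, outline_of, pinpoint, tcp_to_tips gives the robot as it stands.
- The arm moves only by the tool play_rows, never from a script. Its argument "deltas" is a list of rows, each a list of 7 numbers: the turn, a rotation vector about the world's x, y, z in rad, then the shift along the world's x, y, z in m, then the gripper command: -1 is shut, 1 is fully open, values between are in proportion. A call has 1 to 20 rows; each row is the pose to reach, as a shift and turn from the pose commanded when the call began; what a row does not reach only later rows make up. A row lasts 1/12 s, in which the tool goes at most 41.7 mm and 7.16 degrees, less where a joint would pass 70% of its speed; a pose out of reach is approached as far as the arm can. A call with a gripper value outside its range is refused whole. The fingers move at their own pace and stop on an object; the grip force is fixed at half the most. Time passes only in rows, so rows that repeat a pose let the fingers close. It gives the time, the measured TCP pose, the force, the opening and the grip force at its end, in the units of the state.
- get_obs(): the state, without advancing time (a new reading comes with each control period).
- capture(name): name is "scene" or "side" or "wrist"; returns a dict with "color" (420x560x3 uint8, red, green, blue), "K" (3x3 intrinsics, pixels), "k1" (the pictures are not rectified: a ray, as slopes to the right and down, at radius r is drawn at 1 + k1 r^2 times it, then the intrinsics apply), "R" (3x3) and "t" (3): a world point X has camera coordinates R X + t; the wrist camera has in their place "tool_from_camera" (4x4, takes a point from camera to tool coordinates, whose origin is the TCP and whose axes are the flange's). Camera axes: x right, y down, z forward; pixel columns grow to the right and rows downward; lengths in m; the calibration is good to about 2 mm. A picture is of the moment at which its call begins: read the wrist's pose just before it. There is no depth.
- sign_off(): hands the job in; it is judged then, once.
Trained networks look in a picture, given as the dict that the camera call returned (one of the last four; its "shot" number tells which), for a name from the list of things; names that differ only in an ending like _2 or _b are one class to them, and where a whole thing is asked for, a point or a joint stands for the part that bears it (a point fixed in the world has none). Each returns a list of dicts, best first, with "p" (0 to 1); they miss things now and then, are a little off and sometimes report something else, mostly with a low value. They report only what shows in the picture. A call takes as long as a camera call. They do not tell look-alikes from the thing itself.
- outline_of(picture, thing): "mask" (420x560 bool, what is visible of it) and "xy" ([column, row] in pixels, amid what is visible of it).
- pinpoint(picture, thing): "xy" ([column, row] in pixels: a listed point, or the origin of a listed thing).
The state is a dict: "time": time; "q": joint angles; "qd": joint speeds; "joint_torque": joint torques, N m; "tcp_pos": TCP position; "tcp_rot": TCP orientation; "ft_force": force on the tool from outside, world axes, zero at the start; "moment": the same for the moment, N m; "opening": finger opening in m; "grip_force": force on a finger pad.
Only numpy, scipy, OpenCV 4.12 (cv2) and the standard library are available. Lean on these libraries where they do the work, as an engineer would, in place of code of your own. Each camera call takes 0.05 s, during which the arm holds its last target. There are 200 camera calls.

## Task

Load the freshly coated terracotta puck into the curing box: press the red thumb lever down with one fingertip so that the spring-closed amber flap swings open, and keep it held while the other fingertip pushes the tray, by its upright end plate, under the flap until the end plate meets the two black rubber stops. Then take the fingers away so that the flap closes behind the puck. Only push, do not lift the tray; neither the flap nor the robot may touch the wet puck, and everything else on the bench stays where it is.

Things in the scene. Friction and masses are not known exactly. Their poses are not given: they have to be found in the camera images.
- curebox: The curing box, fixed; placed and turned anew each run. Origin at bench height under the flap's hinge, mid-mouth; x points into the box, y left, z up (mm below are in this frame). Chamber x = 0 to 98, outer sides y = +-37 (hinge bearings +-44), lamps on top to z = 111; grey housing behind, x = 99 to 217, to z = 96, 170 wide.
- deck (a point): Middle of the mouth on the steel deck that carries the tray: box frame x = 0, y = 0, z = 30 mm. The deck runs from x = -155 (apron, on a base 100 wide) to x = 95, between two rails with inner faces at y = +-28.5; on the apron each rail has a thin lip over the tray's edge (tops 8.5 mm above the deck). They guide the tray straight.
- stop_left (a point): Tip of the left black rubber stop, 8 mm across, standing out 12 mm from the chamber's front: box frame x = -12, y = 34, z = 60 mm. The tray is home when its end plate's inner face meets both stops.
- stop_right (a point): Tip of the right rubber stop: box frame x = -12, y = -34, z = 60 mm.
- flap (a joint): Flap angle, rad: 0 shut (hanging), growing as it swings inwards and up; stop at 0.90. Hinge level along the box's y, at x = 0, z = 88 mm. A spring shuts it when the lever is let go; about 4 N on the lever holds it near 0.85. It clears the puck from about 0.7; hold it at 0.75 or more.
- flap_edge (a point): Middle of the lower edge of the amber flap, a panel 56 wide, 50 high, 4 thick. Shut, it hangs 8 mm above the deck: the tray's 5 mm plate fits under it, the puck does not. It swings inwards; when closing, this edge passes puck height about 31 mm inside the mouth.
- lever_pad (a point): Middle of the top face of the red thumb lever's pad, left (+y) of the mouth, turning with the flap. Pad 44 long, 34 wide (y = 44 to 78 in the box frame). Shut, it slopes from x = -50, z = 85 mm up to x = -79, z = 118. At flap angle 0.86 it lies level, x = -74 to -30, top z = 48; its steel arm (y = 44 to 49) rises from it beyond x = -42. A tip going straight down at x = -68 to -58 presses it.
- tray: Loading tray: aluminium plate 97 long, 54 wide, 5 thick, 0.3 to 0.55 kg, flat on the deck. Origin at the underside below the middle of the puck; x points into the box. Home: origin at x = 58 mm in the box frame; at the start -48 to -26. Its upright end plate, 76 wide, stands at the robot's end.
- end_plate (a point): Middle of the end plate's outer face (the face to push): tray frame x = -75, y = 0, z = 29 mm. The plate is 5 mm thick, 76 wide, and reaches from 11 to 50 mm above the deck.
- sample: The wet-coated terracotta puck, 36 mm across, 12 high, lying loose within a low rim on the tray above the tray's origin; origin at its underside. Not to be touched.
- bowl: Bystander: dark green bowl, 96 across, 50 high; origin under its middle.
- ring1: Bystander: terracotta ring, 72 across, 13 high; origin under its middle.
- ring2: Bystander: a second such ring.
- jar: Bystander: amber glass jar, 52 across, 62 high; origin under its middle.
- wash: Bystander: white plastic bottle with blue cap, 48 across, 115 high; origin under its middle.
- brush: Bystander: blue brush, 150 long, lying on the bench.
- heatgun: Bystander: red heat gun lying on its side, about 180 by 160, 60 high.
There are look-alikes about, which are no part of the job. Several things have the shape of the tray; the one meant has the colours described above.

How it is judged:
By the outcome, as a careful person would: the job done as asked, in the order asked, and still so for the second after the job is handed in, with the robot touching nothing.
It also fails if it takes over 48 s, if anything falls off the work surface, if the arm or the gripper's body presses on something with over 40 N, if the wrist force passes 120 N, or if a joint passes its speed limit or range.

## Working session

There is one attempt and no reset: what is moved stays moved. The work goes in short steps, Python scripts to look and compute and a tool call to move; the robot and the scene stay as the last step left them, time stands still between calls to the robot, and variables do not carry over. Pictures are saved under pics/ and viewed, at most 10 in all, crops included, and the job is handed in when it is done.

Besides the shell and the picture viewer there is one more tool, called after "Call:" in YAML: its name, and indented under it one key for each argument. play_rows: Moves the arm, as the interface text tells. Its arguments: {"type":"object","properties":{"deltas":{"type":"array","items":{"type":"array","items":{"type":"number"}}}},"required":["deltas"]}

```bash
ls; mkdir -p pics; python3 - <<'E'
from plant import *
import cv2,numpy as np
o=get_obs();print({k:np.round(v,3).tolist() for k,v in o.items()}, tcp_to_tips)
a=capture("scene");b=capture("side")
for n,c in(("scene",a),("side",b)):
    cv2.imwrite(f"pics/{n}0.png",c["color"][:,:,::-1])
    print(n,c["K"].tolist(),c["k1"],np.round(c["R"],3).tolist(),c["t"])
    for th in["deck","stop_left","stop_right","flap_edge","lever_pad","end_plate","tray","curebox","sample"]:
        print(th,[(np.round(d["xy"],1).tolist(),round(d["p"],2)) for d in pinpoint(c,th)][:4])
v=np.hstack([a["color"],b["color"]])[:,:,::-1]
E
```

```text
pics
{'time': 0.0, 'q': [-1.29, 0.116, 1.442, 0.0, 1.584, -0.038], 'qd': [-0.0, 0.0, -0.002, -0.001, -0.0, 0.003], 'joint_torque': [-0.005, -72.127, -62.262, 0.078, 0.024, -0.0], 'tcp_pos': [0.211, -0.641, 0.208], 'tcp_rot': [[0.95, 0.313, -0.0], [0.313, -0.95, 0.001], [0.0, -0.001, -1.0]], 'ft_force': [0.138, 0.013, -0.115], 'moment': [0.012, 0.01, 0.014], 'grip_force': 0.0, 'opening': 0.093} 0.017
scene [[446.2733923464669, 0.0, 273.78999460250975], [0.0, 446.2733923464669, 207.2646814233582], [0.0, 0.0, 1.0]] 0.009246171446628851 [[0.753, 0.658, -0.021], [0.387, -0.468, -0.794], [-0.533, 0.59, -0.607]] [-0.47865397 -0.08756963  1.39792598]
deck [([255.3, 283.5], 0.87)]
stop_left [([255.6, 260.7], 0.59)]
stop_right [([243.1, 280.2], 0.69)]
flap_edge [([238.2, 273.5], 0.31)]
lever_pad [([240.1, 233.4], 0.69)]
end_plate [([122.1, 301.8], 0.85), ([205.1, 256.0], 0.62)]
tray [([138.7, 282.4], 0.87), ([181.7, 222.6], 0.65), ([237.1, 277.0], 0.62), ([313.5, 254.6], 0.19)]
curebox [([254.1, 290.3], 0.79)]
sample [([236.8, 276.7], 0.44)]
side [[501.4597855241755, 0.0, 276.35146481086315], [0.0, 501.4597855241755, 202.87618361239848], [0.0, 0.0, 1.0]] -0.17847491651051048 [[-0.981, -0.192, 0.016], [-0.155, 0.737, -0.658], [0.115, -0.648, -0.753]] [0.53074798 0.06020419 1.28185738]
deck [([244.8, 160.9], 0.65), ([246.0, 170.0], 0.48), ([265.1, 380.5], 0.42)]
stop_left [([251.1, 161.4], 0.74)]
stop_right [([261.1, 162.4], 0.64), ([248.7, 148.9], 0.61)]
flap_edge [([246.4, 163.4], 0.63)]
lever_pad [([273.0, 161.8], 0.81), ([249.6, 108.8], 0.58)]
end_plate [([289.4, 152.6], 0.78), ([320.2, 121.8], 0.77), ([334.4, 186.8], 0.72)]
tray [([358.5, 200.6], 0.84), ([262.8, 163.5], 0.8), ([331.4, 144.0], 0.8)]
curebox [([246.9, 172.5], 0.68)]
sample [([256.4, 159.0], 0.5), ([245.9, 164.3], 0.45)]
```

View pics/scene0.png

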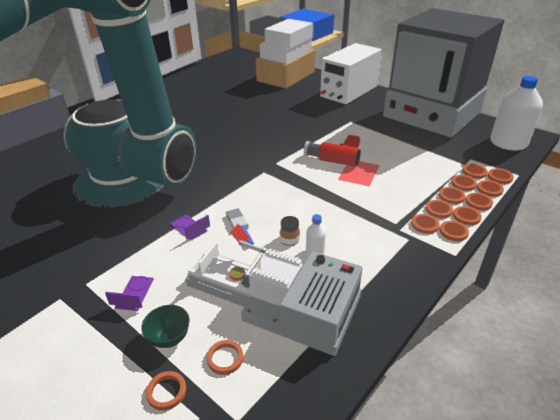

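View pics/side0.png

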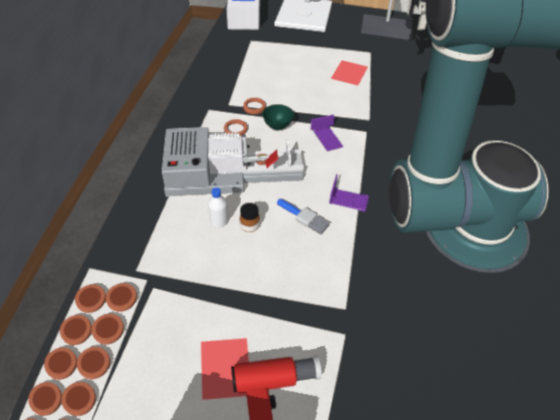

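```bash
cat > h.py <<'E'
from plant import *
import cv2,numpy as np
from scipy.optimize import least_squares
def proj(c,X,o=None):
    X=np.atleast_2d(X)
    if "R" in c: P=X@np.array(c["R"]).T+c["t"]
    else:
        T=np.array(c["tool_from_camera"]); W=(X-o["tcp_pos"])@np.array(o["tcp_rot"]); P=(W-T[:3,3])@T[:3,:3]
    s=P[:,:2]/P[:,2:]; s=s*(1+c["k1"]*(s**2).sum(1,keepdims=True)); K=np.array(c["K"])
    return s@K[:2,:2].T+K[:2,2]
def box(p,X):
    c,s=np.cos(p[2]),np.sin(p[2]); X=np.atleast_2d(X)/1000.
    return np.c_[p[0]+c*X[:,0]-s*X[:,1],p[1]+s*X[:,0]+c*X[:,1],X[:,2]]
PT=dict(deck=(0,0,30),stop_left=(-12,34,60),stop_right=(-12,-34,60),flap_edge=(0,0,38),lever_pad=(-64.5,61,101.5),curebox=(0,0,0))
E
python3 - <<'E'
from h import *
a=capture("scene");b=capture("side")
obs=[]
for c in(a,b):
    for n in PT:
        for d in pinpoint(c,n):
            obs.append((c,n,d["xy"],d["p"]))
best=None
def res(p):
    # nearest candidate robust
    r=[]
    for c,n,xy,q in obs: r.append(min(np.linalg.norm(proj(c,box(p,PT[n]))[0]-xy),25)*q)
    return r
for x in np.arange(.3,.9,.1):
  for y in np.arange(-.6,.4,.1):
    for w in np.arange(-3.1,3.1,.5):
      v=sum(np.square(res((x,y,w))))
      if best is None or v<best[0]:best=(v,(x,y,w))
from scipy.optimize import minimize
m=minimize(lambda p:sum(np.square(res(p))),best[1],method="Nelder-Mead",options=dict(maxiter=2000,xatol=1e-5));p=m.x
print(m.fun,p)
for c,n,xy,q in obs: print(c is a and "scene" or "side",n,np.round(xy,1),round(q,2),np.round(proj(c,box(p,PT[n]))[0]-xy,1))
out=[]
for c in(a,b):
    im=c["color"][:,:,::-1].copy(); u=proj(c,box(p,(0,0,30)))[0].astype(int)
    z=4; big=cv2.resize(im,None,fx=z,fy=z,interpolation=cv2.INTER_CUBIC)
    for X in[(0,0,30),(-12,34,60),(-12,-34,60),(-64,61,101),(217,85,96),(217,-85,96),(99,85,96),(99,-85,96),(-155,-50,0),(-155,50,0)]:
        q=((proj(c,box(p,X))[0]+.5)*z).astype(int); cv2.circle(big,tuple(int(t) for t in q),4,(0,255,0),1)
    x0=max(0,u[0]*z-250);y0=max(0,u[1]*z-270);cr=big[y0:y0+560,x0:x0+400];out.append(cr);print(x0,y0)
cv2.imwrite("pics/crop1.png",np.hstack(out))
for th in ("bowl","ring1","jar","wash","brush","heatgun"):
    print(th,[[(np.round(d["xy"]).tolist(),round(d["p"],2)) for d in pinpoint(c,th)][:2] for c in(a,b)])
E
```

```text
741.0890219398937 [ 0.64019256 -0.07313308  0.26276808]
scene deck [255.9 282.2] 0.74 [-2.5  1.5]
scene stop_left [252.7 262.1] 0.95 [2.5 0.5]
scene stop_left [172.3 336.6] 0.73 [ 82.9 -74. ]
scene stop_right [242.6 280.7] 0.77 [-2.3  2.2]
scene stop_right [252.6 284. ] 0.19 [-12.3  -1.1]
scene lever_pad [242.8 234.2] 0.58 [-3.2  0.9]
scene lever_pad [170.  338.6] 0.17 [  69.6 -103.5]
scene curebox [258.3 294.2] 0.87 [-4.2 -1.4]
side deck [245.6 164.3] 0.66 [ 0.7 -2.3]
side deck [257.9 159.3] 0.58 [-11.6   2.7]
side stop_left [252.8 163.1] 0.81 [-2.  -0.5]
side stop_left [256.9 161.5] 0.16 [-6.1  1.1]
side stop_right [249.3 145.9] 0.9 [ 0.7 -0.4]
side flap_edge [245.  162.6] 0.86 [ 1.2 -2.7]
side lever_pad [272.  160.3] 0.88 [-0.8 -2.7]
side curebox [248.6 146.5] 0.72 [-2.  23.2]
side curebox [244.8 170.5] 0.6 [ 1.8 -0.8]
762 862
734 374
bowl [[([172.0, 338.0], 0.56)], [([274.0, 127.0], 0.97), ([218.0, 220.0], 0.36)]]
ring1 [[([166.0, 390.0], 0.77), ([225.0, 359.0], 0.6)], [([233.0, 129.0], 0.59), ([251.0, 105.0], 0.51)]]
jar [[([290.0, 239.0], 0.83), ([204.0, 259.0], 0.41)], [([252.0, 228.0], 0.76), ([278.0, 126.0], 0.45)]]
wash [[([316.0, 254.0], 0.85)], [([218.0, 221.0], 0.7)]]
brush [[([239.0, 229.0], 0.86), ([241.0, 236.0], 0.72)], [([302.0, 218.0], 0.97)]]
heatgun [[([337.0, 164.0], 0.77)], [([267.0, 376.0], 0.61)]]
```

View pics/crop1.png

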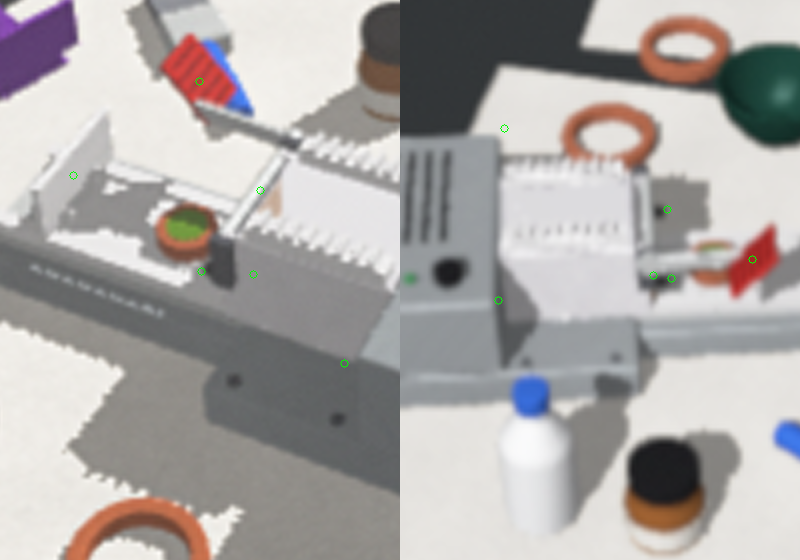

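Crop: the wanted aluminium tray, with a white upright end plate at scene (205,258), holds the terracotta puck with green coat at (237,272). The lever is red, at scene (240,233) and side (272,160). The look-alikes are the purple trays at scene (130,293) and (190,226), which are the wrong colour and off the deck. The yaw fit is still rough, so I'll move the wrist camera over the box.

Call:
play_rows:
  deltas:
    - [0,0,-0.05,0.02,0.03,0.03,1]
    - [0,0,-0.1,0.04,0.06,0.05,1]
    - [0,0,-0.15,0.06,0.09,0.07,1]
    - [0,0,-0.2,0.08,0.12,0.09,1]
    - [0,0,-0.25,0.1,0.16,0.11,1]
    - [0,0,-0.3,0.12,0.2,0.13,1]
    - [0,0,-0.35,0.14,0.23,0.15,1]
    - [0,0,-0.4,0.16,0.27,0.17,1]
    - [0,0,-0.45,0.18,0.3,0.19,1]
    - [0,0,-0.5,0.2,0.34,0.2,1]
    - [0,0,-0.55,0.22,0.37,0.2,1]
    - [0,0,-0.6,0.24,0.41,0.2,1]
    - [0,0,-0.65,0.26,0.44,0.2,1]
    - [0,0,-0.7,0.27,0.47,0.2,1]
    - [0,0,-0.75,0.29,0.5,0.2,1]
    - [0,0,-0.8,0.31,0.54,0.2,1]
    - [0,0,-0.8,0.31,0.54,0.2,1]
    - [0,0,-0.8,0.31,0.54,0.2,1]
    - [0,0,-0.8,0.31,0.54,0.2,1]

```text
time: 3.88
tcp_pos: [0.5215, -0.1011, 0.4085]
tcp_rot: [[0.887, -0.461, -0.0], [-0.461, -0.887, -0.0], [-0.0, 0.0, -1.0]]
ft_force: [0.1, -0.2, -0.7]
opening: 0.0929
grip_force: 0.0
```

```bash
python3 - <<'E'
from h import *
import pickle
o=get_obs();w=capture("wrist");print(o["tcp_pos"],np.round(o["q"],3),np.round(w["tool_from_camera"],3).tolist())
for n in list(PT)+["end_plate","tray","sample"]:
    print(n,[(np.round(d["xy"],1).tolist(),round(d["p"],2)) for d in pinpoint(w,n)][:3])
pickle.dump((o,w),open("w1.pkl","wb"))
cv2.imwrite("pics/w1.png",cv2.resize(w["color"][:,:,::-1],(800,600)))
E
```

```text
[ 0.5214866  -0.10105528  0.40853912] [-0.239 -0.177  1.407 -0.     1.912  1.811] [[0.001, -0.97, -0.243, 0.066], [1.0, 0.001, -0.001, 0.001], [0.001, -0.243, 0.97, -0.176], [0.0, 0.0, 0.0, 1.0]]
deck [([230.0, 117.0], 0.74), ([215.2, 139.3], 0.51)]
stop_left [([214.4, 140.1], 0.81)]
stop_right [([247.9, 106.4], 0.82)]
flap_edge [([304.6, 28.9], 0.28)]
lever_pad [([219.3, 179.7], 0.8), ([250.9, 138.9], 0.29)]
curebox [([232.0, 116.5], 0.85)]
end_plate [([279.9, 174.6], 0.89), ([276.4, 260.3], 0.85), ([405.6, 157.9], 0.74)]
tray [([372.0, 194.4], 0.84), ([248.8, 135.3], 0.83), ([290.4, 289.1], 0.64)]
sample [([248.6, 133.0], 0.78), ([229.3, 114.8], 0.61)]
```

View pics/w1.png

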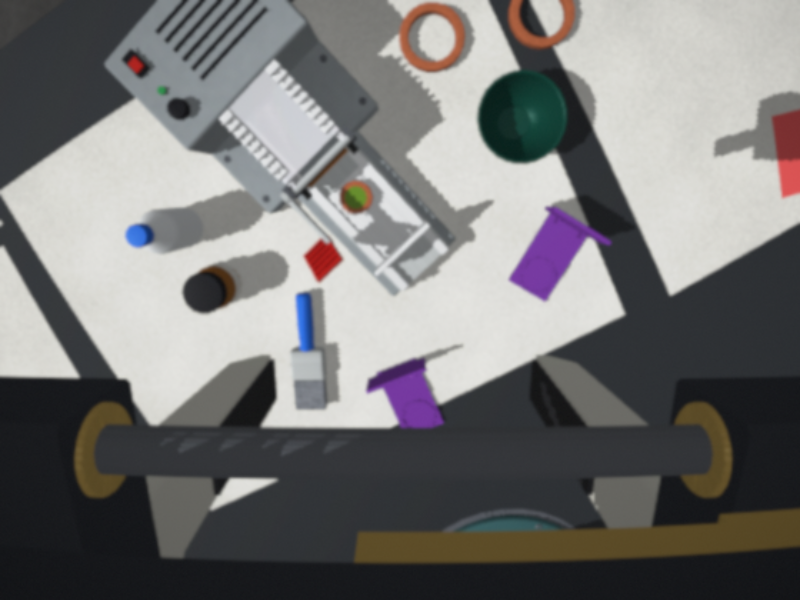

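```bash
cat >> h.py <<'E'
def fit(views,extra=(),p0=(0.64,-0.073,0.2)):
    obs=[(c,o,PT[n],d["xy"],d["p"]*wt,n) for c,o,wt in views for n in PT for d in pinpoint(c,n)[:2] if d["p"]>.45]+list(extra)
    # drop far outliers given the initial fit
    f=lambda p:np.array([(proj(c,box(p,X),o)[0]-xy)*q for c,o,X,xy,q,_ in obs])
    m=least_squares(lambda p:f(p).ravel(),p0,loss="cauchy",f_scale=1.5)
    return m.x,obs,f(m.x)
E
python3 - <<'E'
from h import *
o=get_obs();w=capture("wrist");a=capture("scene");b=capture("side")
s=1/1.42857
ex=[(w,o,X,np.array(u)*s,.7,"man") for X,u in[((99,85,96),(190,149)),((217,85,96),(105,66)),((99,-85,96),(307,22))]]
for v in ([(w,o,1)],[(w,o,1),(a,None,.7),(b,None,.7)]):
    p,obs,r=fit(v,ex); print(np.round(p,4))
    for q,e in zip(obs,r): print(q[0]["shot"],q[5],np.round(e,1))
# tray position along x: from end_plate, tray, sample
for n,xf,z in(("end_plate",-75,59),("tray",0,30),("sample",0,35)):
    for c,oo in((w,o),(a,None),(b,None)):
        for d in pinpoint(c,n):
            m=least_squares(lambda t:proj(c,box(p,(t[0]+xf,0,z)),oo)[0]-d["xy"],[-37])
            if m.cost<200: print(n,c["shot"],round(d["p"],2),"tray x",m.x,"err",round((2*m.cost)**.5,1))
E
```

```text
[ 0.6386 -0.0698  0.269 ]
6 deck [ 1.2 -0.1]
6 stop_left [ 0.7 -0.3]
6 stop_right [-0.9 -0.1]
6 flap_edge [1.  0.5]
6 lever_pad [ 0.5 -0.8]
6 lever_pad [-99.7 110.2]
6 curebox [-0.5  1.3]
6 man [-2.2  1.5]
6 man [-2.5 -1.1]
6 man [ 0.4 -0.1]
[ 0.6392 -0.0692  0.2655]
6 deck [ 0.9 -0.2]
6 stop_left [ 0.3 -0.4]
6 stop_right [-1.3 -0.2]
6 flap_edge [0.7 0.4]
6 lever_pad [-0.1 -0.9]
6 lever_pad [-100.2  110.1]
6 curebox [-1.   1.2]
7 deck [ 0.3 -0.9]
7 stop_left [0.4 0.6]
7 stop_right [ 0.4 -0. ]
7 lever_pad [-1.4  0.5]
7 curebox [-1.7  0.7]
8 deck [1.2 0.6]
8 stop_left [ 7.9 15.3]
8 stop_left [0.1 0.4]
8 stop_right [ 1.1 -0.1]
8 stop_right [ 1.1 -6.7]
8 flap_edge [ 0.5 -0.5]
8 lever_pad [ 0.1 -0.7]
6 man [-2.6  1.2]
6 man [-2.8 -1.6]
6 man [ 0.2 -0.3]
end_plate 6 0.66 tray x [-50.41540767] err 0.7
end_plate 7 0.96 tray x [-47.46860612] err 1.1
end_plate 7 0.68 tray x [95.22340561] err 16.8
end_plate 8 0.51 tray x [-39.83473072] err 0.6
tray 6 0.7 tray x [-40.13379328] err 0.8
tray 7 0.59 tray x [-43.82353936] err 3.1
tray 8 0.84 tray x [-228.08599131] err 16.2
tray 8 0.68 tray x [-44.61066972] err 2.4
sample 6 0.73 tray x [-41.16082106] err 1.7
sample 7 0.65 tray x [-52.24196301] err 0.6
sample 8 0.59 tray x [-33.24747582] err 3.9
```

```bash
python3 - <<'E'
from h import *
import pickle
o,w=pickle.load(open("w1.pkl","rb"))
R=np.array(o["tcp_rot"])
for X in [(-7.5,46.5,17),(7.5,46.5,17),(-7.5,64,17),(7.5,64,17),(7.5,56,17),(7.5,46.5,-20),(7.5,64,-20)]:
    print(X,np.round(proj(w,(o["tcp_pos"]+R@(np.array(X)/1000)),o)[0]*1.42857))
p=(0.639,-0.0695,0.267)
for c,oo,n in((w,o,"w"),):
    im=cv2.resize(c["color"][:,:,::-1],None,fx=4,fy=4,interpolation=cv2.INTER_CUBIC)
    for X in[(0,0,30),(-12,34,60),(-12,-34,60),(-50,61,85),(-79,61,118),(99,85,96),(99,-85,96),(217,85,96),(-155,28.5,38.5),(-155,-28.5,38.5),(-42,0,47),(-117,38,80),(-117,-38,80)]:
        u=proj(c,box(p,X),oo)[0]; cv2.circle(im,tuple(int(t*4+2) for t in u),5,(0,255,0),2)
    cv2.imwrite("pics/ov.png",im[0:860,520:1400][:800:1][:,:].copy()[130:730,40:840])
E
```

```text
(-7.5, 46.5, 17) [512. 369.]
(7.5, 46.5, 17) [514. 335.]
(-7.5, 64, 17) [553. 369.]
(7.5, 64, 17) [555. 335.]
(7.5, 56, 17) [536. 335.]
(7.5, 46.5, -20) [537. 367.]
(7.5, 64, -20) [588. 367.]
```

View pics/ov.png

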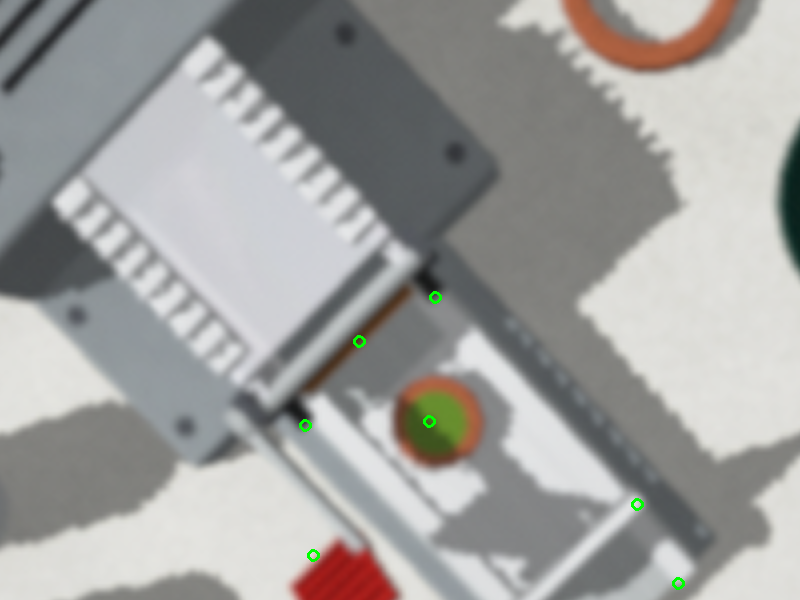

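The overlay confirms the pose to within about 3 mm: the stops at (430,285) and (303,415), the lever near edge at (320,560), and the end-plate outer face at roughly x = -119. Next is the pre-press pose above the lever.

Call:
play_rows:
  deltas:
    - [0,0,-0.05,0.006,0.015,-0.03,1]
    - [0,0,-0.1055,0.0113,0.0295,-0.065,1]
    - [0,0,-0.1055,0.0113,0.0295,-0.1,1]
    - [0,0,-0.1055,0.0113,0.0295,-0.135,1]
    - [0,0,-0.1055,0.0113,0.0295,-0.17,1]
    - [0,0,-0.1055,0.0113,0.0295,-0.2,1]
    - [0,0,-0.1055,0.0113,0.0295,-0.2315,1]
    - [0,0,-0.1055,0.0113,0.0295,-0.2315,1]
    - [0,0,-0.1055,0.0113,0.0295,-0.2315,1]
    - [0,0,-0.1055,0.0113,0.0295,-0.2315,1]

```text
time: 7.02
tcp_pos: [0.5335, -0.0716, 0.1793]
tcp_rot: [[0.833, -0.554, 0.002], [-0.554, -0.833, -0.0], [0.002, -0.001, -1.0]]
ft_force: [-0.6, -0.6, 0.4]
opening: 0.0927
grip_force: 0.0
```

```bash
python3 - <<'E'
from h import *
o=get_obs();w=capture("wrist");a=capture("scene");b=capture("side")
R=np.array(o["tcp_rot"]);print(o["tcp_pos"],o["ft_force"],np.round(o["q"],2))
tips=[o["tcp_pos"]+R@(np.array(X)/1000) for X in [(s*7.5,t*y,17) for s in(1,-1) for t in(1,-1) for y in(46.5,64)]]
p=(0.639,-0.0695,0.267)
lev=[box(p,X)[0] for X in[(-50,44,85),(-50,78,85),(-79,44,118),(-79,78,118)]]
out=[]
for c,oo,x0,y0,ww,hh in((w,o,0,20,400,600),(a,None,0,0,0,0),(b,None,0,0,0,0)):
    z=1.42857 if c is w else 4
    im=cv2.resize(c["color"][:,:,::-1],None,fx=z,fy=z,interpolation=cv2.INTER_CUBIC)
    for X,col in[(t,(0,255,0)) for t in tips]+[(t,(255,255,0)) for t in lev]:
        u=proj(c,X,oo)[0]; cv2.circle(im,tuple(int(t*z+z/2) for t in u),3,col,1)
    if c is w: cv2.imwrite("pics/w2.png",im); continue
    u=(proj(c,o["tcp_pos"])[0]*z).astype(int);x0=max(0,u[0]-200);y0=max(0,u[1]-250)
    out.append(im[y0:y0+600,x0:x0+400])
cv2.imwrite("pics/ss2.png",np.hstack(out))
E
```

```text
[ 0.53350255 -0.07163499  0.17929558] [-0.55473839 -0.63684162  0.36611917] [-0.18 -0.18  1.77  0.    1.54  1.98]
```

View pics/ss2.png

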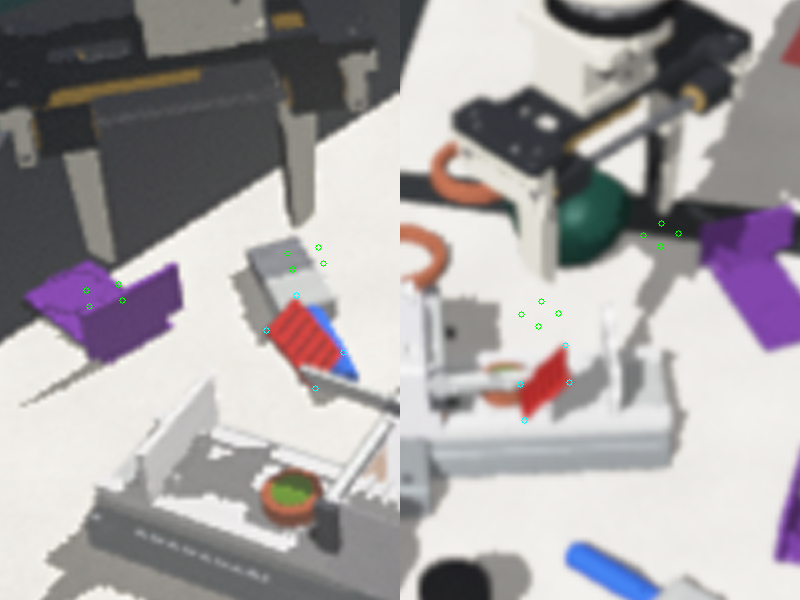

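```bash
python3 - <<'E'
from h import *
o=get_obs();a=capture("scene");b=capture("side");R=np.array(o["tcp_rot"]);z=4
off={}
px={}
for c,dx in((a,0),(b,400)):
    u=(proj(c,o["tcp_pos"])[0]*z).astype(int); off[c["shot"]]=np.array([max(0,u[0]-200)-dx,max(0,u[1]-250)])
for nm,ua,ub in(("pusher",(103,260),(658,207)),("lever",(299,225),(546,281))):
    f=lambda X:np.r_[proj(a,X)[0]-(np.array(ua)+off[a["shot"]]-2)/z,proj(b,X)[0]-(np.array(ub)+off[b["shot"]]-2)/z]
    m=least_squares(f,o["tcp_pos"]); print(nm,np.round(m.x,4),"tool",np.round(R.T@(m.x-o["tcp_pos"])*1000,1),"res",np.round(m.fun,1))
E
```

```text
pusher [ 0.5052 -0.1159  0.1865] tool [ 0.9 52.6 -7.2] res [ 0.2  0.1  0.2 -0.1]
lever [ 0.5623 -0.0279  0.1866] tool [ -0.3 -52.3  -7.3] res [-0.5 -0.2 -0.5  0.3]
```

View pics/w2.png

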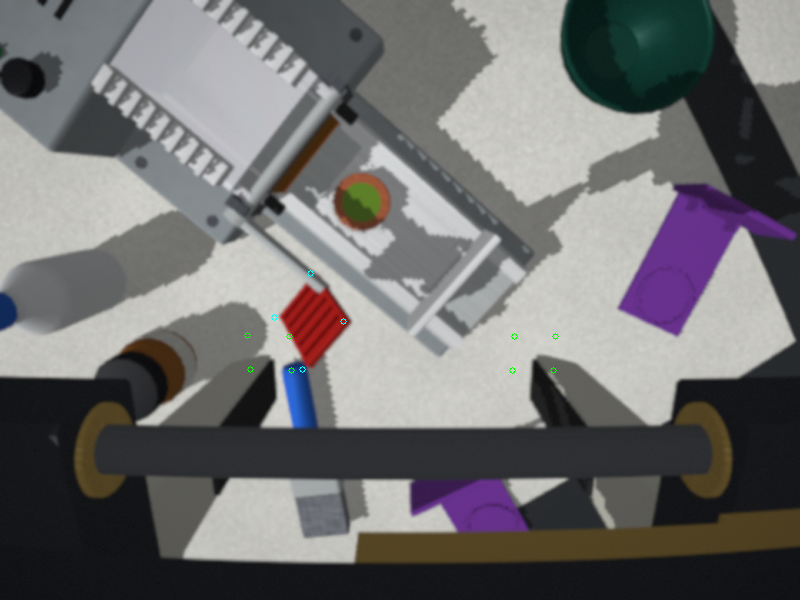

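The tips are seen at tool z ≈ -7 mm in the scene and side pictures, not +17, so I'll let the force reading decide. The lever tip stands over the pad and the pusher is clear of the plate. Descending stepwise.

Call:
play_rows:
  deltas:
    - [0,0,0,-0.0007,0,-0.01,1]
    - [0,0,0,-0.0007,0,-0.02,1]
    - [0,0,0,-0.0007,0,-0.03,1]
    - [0,0,0,-0.0007,0,-0.04,1]
    - [0,0,0,-0.0007,0,-0.05,1]
    - [0,0,0,-0.0007,0,-0.05,1]
    - [0,0,0,-0.0007,0,-0.05,1]

```text
time: 7.85
tcp_pos: [0.5319, -0.0715, 0.1262]
tcp_rot: [[0.833, -0.554, -0.001], [-0.554, -0.833, 0.0], [-0.001, 0.001, -1.0]]
ft_force: [-0.8, 0.5, -0.4]
opening: 0.0927
grip_force: 0.0
```

Call:
play_rows:
  deltas:
    - [0,0,0,0,0,-0.006,1]
    - [0,0,0,0,0,-0.012,1]
    - [0,0,0,0,0,-0.018,1]
    - [0,0,0,0,0,-0.023,1]
    - [0,0,0,0,0,-0.023,1]
    - [0,0,0,0,0,-0.023,1]

```text
time: 8.35
tcp_pos: [0.532, -0.0715, 0.1037]
tcp_rot: [[0.833, -0.554, -0.0], [-0.554, -0.833, 0.0], [-0.0, 0.0, -1.0]]
ft_force: [-0.1, -0.4, 0.5]
opening: 0.0931
grip_force: 0.0
```

Call:
play_rows:
  deltas:
    - [0,0,0,0,0,-0.006,1]
    - [0,0,0,0,0,-0.012,1]
    - [0,0,0,0,0,-0.018,1]
    - [0,0,0,0,0,-0.023,1]
    - [0,0,0,0,0,-0.023,1]
    - [0,0,0,0,0,-0.023,1]

```text
time: 8.85
tcp_pos: [0.5321, -0.0715, 0.0807]
tcp_rot: [[0.833, -0.554, -0.0], [-0.554, -0.833, 0.0], [-0.0, 0.0, -1.0]]
ft_force: [-0.3, -0.4, 1.3]
opening: 0.093
grip_force: 0.5
```

```bash
cat >> h.py <<'E'
def tri(n,guess,views=None):
    cs=[capture("scene"),capture("side")]
    ds=[[d for d in pinpoint(c,n) if d["p"]>.3] for c in cs]
    out=[]
    for x in ds[0]:
        for y in ds[1]:
            m=least_squares(lambda X:np.r_[proj(cs[0],X)[0]-x["xy"],proj(cs[1],X)[0]-y["xy"]],guess)
            out.append((round(m.cost,1),np.round(m.x,4),x["p"],y["p"]))
    return sorted(out,key=lambda t:t[0])[:2],cs
def tobox(X,p=(0.639,-0.0695,0.267)):
    c,s=np.cos(p[2]),np.sin(p[2]);d=np.array(X)-[p[0],p[1],0]
    return np.round([1e3*(c*d[0]+s*d[1]),1e3*(-s*d[0]+c*d[1]),1e3*d[2]],1)
E
python3 - <<'E'
from h import *
t,cs=tri("lever_pad",[.56,-.03,.08])
for r in t: print(r,tobox(r[1]))
o=get_obs();R=np.array(o["tcp_rot"]);z=4;out=[]
for c in cs:
    im=cv2.resize(c["color"][:,:,::-1],None,fx=z,fy=z,interpolation=cv2.INTER_CUBIC)
    u=(proj(c,o["tcp_pos"])[0]*z).astype(int);x0=max(0,u[0]-200);y0=max(0,u[1]-330)
    out.append(im[y0:y0+600,x0:x0+400]);print(x0,y0)
cv2.imwrite("pics/ss3.png",np.hstack(out))
E
```

```text
(np.float64(35.7), array([ 0.6205, -0.0715,  0.0206]), 0.72, 0.63) [-18.4   3.   20.6]
(np.float64(38.0), array([ 0.6414, -0.1097,  0.1859]), 0.72, 0.34) [ -8.3 -39.4 185.9]
673 651
940 287
```

View pics/ss3.png

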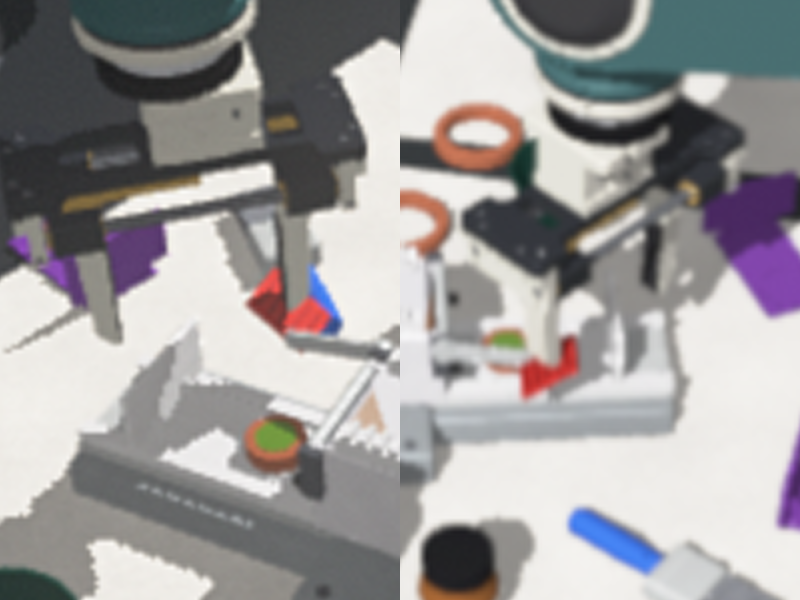

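The scene and side crops show the lever tip on the red pad (scene crop (300,310), side crop (545,365)) with the pad starting to turn. That puts the tips about 7 mm above the TCP reading. Pressing further.

Call:
play_rows:
  deltas:
    - [0,0,0,0,0,-0.005,1]
    - [0,0,0,0,0,-0.01,1]
    - [0,0,0,0,0,-0.015,1]
    - [0,0,0,0,0,-0.02,1]
    - [0,0,0,0,0,-0.025,1]
    - [0,0,0,0,0,-0.028,1]
    - [0,0,0,0,0,-0.028,1]
    - [0,0,0,0,0,-0.028,1]

```text
time: 9.72
tcp_pos: [0.5322, -0.0715, 0.0529]
tcp_rot: [[0.833, -0.554, 0.0], [-0.554, -0.833, 0.0], [-0.0, -0.0, -1.0]]
ft_force: [2.6, 1.2, 3.4]
opening: 0.0931
grip_force: 1.8
```

Call:
play_rows:
  deltas:
    - [0,0,0,0,0,-0.003,1]
    - [0,0,0,0,0,-0.006,1]
    - [0,0,0,0,0,-0.008,1]
    - [0,0,0,0,0,-0.008,1]
    - [0,0,0,0,0,-0.008,1]

```text
time: 10.13
tcp_pos: [0.532, -0.0715, 0.0449]
tcp_rot: [[0.833, -0.554, -0.001], [-0.554, -0.833, -0.0], [-0.0, 0.0, -1.0]]
ft_force: [2.2, 0.2, 4.0]
opening: 0.0928
grip_force: 1.9
```

```bash
python3 - <<'E'
from h import *
t,cs=tri("lever_pad",[.56,-.03,.05])
for r in t: print(r,tobox(r[1]))
t,_=tri("flap_edge",[.64,-.07,.05])
for r in t: print(r,tobox(r[1]))
o=get_obs();R=np.array(o["tcp_rot"]);z=4;out=[];print(o["tcp_pos"],o["ft_force"],o["moment"])
for c in cs:
    im=cv2.resize(c["color"][:,:,::-1],None,fx=z,fy=z,interpolation=cv2.INTER_CUBIC)
    u=(proj(c,o["tcp_pos"])[0]*z).astype(int);x0=max(0,u[0]-200);y0=max(0,u[1]-330)
    out.append(im[y0:y0+600,x0:x0+400])
cv2.imwrite("pics/ss4.png",np.hstack(out))
E
```

```text
(np.float64(0.1), array([ 0.5729, -0.022 ,  0.0458]), 0.77, 0.56) [-51.2  63.3  45.8]
(np.float64(54.3), array([0.5506, 0.0036, 0.0877]), 0.44, 0.56) [-66.   93.8  87.7]
[ 0.53201074 -0.07149407  0.04497896] [ 0.89303612 -0.41388876  3.01704605] [ 0.15940066 -0.28463175 -0.08123862]
```

View pics/ss4.png

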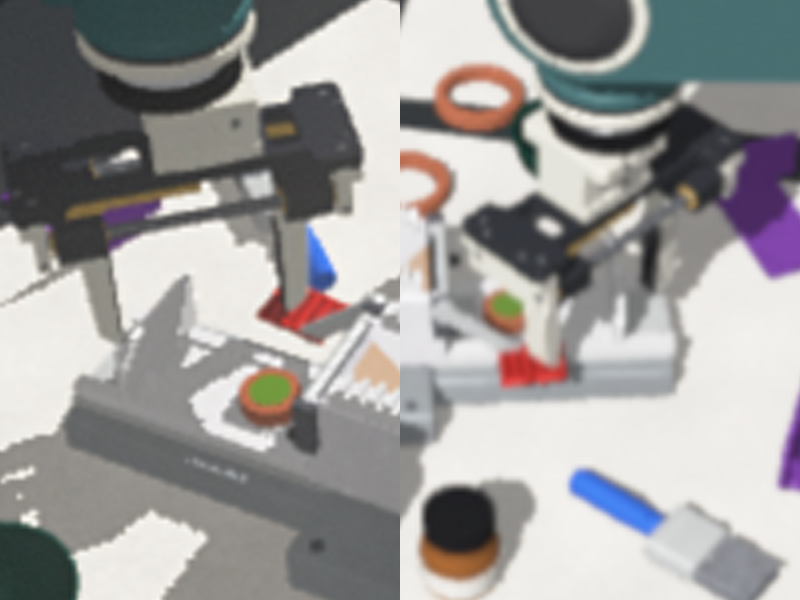

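Held: the pad is level, measured at box (-51, 63, 46), Fz ≈ 4 N, flap ≈ 0.86. Both tips are clear of the puck. Next I work out the pivoting push, with the lever tip staying put and the pusher going straight along the box's x.

```bash
cat > plan.py <<'E'
import numpy as np
from h import box
p=(0.639,-0.0695,0.267)
def st(s): # s 0..1 ; returns tcp xy, yaw, opening(mm)
    xp=-143.3+s*(-24-(-143.3)); L=np.array([-64.1+6*s,60.8]); P=np.array([xp,-8.2+2*s])
    d=P-L; t=box(p,np.r_[(P+L)/2,0])[0][:2]
    return np.r_[t,np.unwrap([0,np.arctan2(d[1],d[0])])[1]],np.hypot(*d)-12.
def rows(s0,s1,n,dz=0):
    a,_=st(s0)
    for i in range(1,n+1):
        b,op=st(s0+(s1-s0)*i/n); w=b-a
        print([0,0,round(float(w[2]),3),round(float(w[0]),4),round(float(w[1]),4),dz,round(min(1,float(op)/93*2-1),2)],end=", ")
    print()
E
python3 -c "
from plan import *
rows(0,.45,18,-.001);rows(.45,.8,14);rows(.8,.92,8)"
```

```text
[0, 0, 0.018, 0.0015, 0.0004, -0.001, 0.95], [0, 0, 0.036, 0.003, 0.0009, -0.001, 0.91], [0, 0, 0.055, 0.0045, 0.0013, -0.001, 0.86], [0, 0, 0.076, 0.006, 0.0017, -0.001, 0.82], [0, 0, 0.096, 0.0075, 0.0022, -0.001, 0.78], [0, 0, 0.118, 0.009, 0.0026, -0.001, 0.74], [0, 0, 0.141, 0.0105, 0.0031, -0.001, 0.69], [0, 0, 0.165, 0.012, 0.0035, -0.001, 0.65], [0, 0, 0.19, 0.0135, 0.0039, -0.001, 0.61], [0, 0, 0.215, 0.015, 0.0044, -0.001, 0.58], [0, 0, 0.242, 0.0165, 0.0048, -0.001, 0.54], [0, 0, 0.27, 0.018, 0.0052, -0.001, 0.51], [0, 0, 0.299, 0.0196, 0.0057, -0.001, 0.47], [0, 0, 0.329, 0.0211, 0.0061, -0.001, 0.44], [0, 0, 0.361, 0.0226, 0.0066, -0.001, 0.41], [0, 0, 0.393, 0.0241, 0.007, -0.001, 0.38], [0, 0, 0.427, 0.0256, 0.0074, -0.001, 0.35], [0, 0, 0.461, 0.0271, 0.0079, -0.001, 0.33], 
[0, 0, 0.036, 0.0015, 0.0004, 0, 0.3], [0, 0, 0.073, 0.003, 0.0009, 0, 0.28], [0, 0, 0.11, 0.0045, 0.0013, 0, 0.26], [0, 0, 0.149, 0.006, 0.0017, 0, 0.25], [0, 0, 0.189, 0.0075, 0.0022, 0, 0.23], [0, 0, 0.229, 0.009, 0.0026, 0, 0.22], [0, 0, 0.27, 0.0105, 0.0031, 0, 0.21], [0, 0, 0.311, 0.012, 0.0035, 0, 0.2], [0, 0, 0.353, 0.0135, 0.0039, 0, 0.2], [0, 0, 0.394, 0.015, 0.0044, 0, 0.2], [0, 0, 0.436, 0.0165, 0.0048, 0, 0.2], [0, 0, 0.478, 0.018, 0.0052, 0, 0.2], [0, 0, 0.52, 0.0196, 0.0057, 0, 0.2], [0, 0, 0.561, 0.0211, 0.0061, 0, 0.21], 
[0, 0, 0.024, 0.0009, 0.0003, 0, 0.22], [0, 0, 0.049, 0.0018, 0.0005, 0, 0.22], [0, 0, 0.073, 0.0027, 0.0008, 0, 0.23], [0, 0, 0.097, 0.0036, 0.001, 0, 0.24], [0, 0, 0.12, 0.0045, 0.0013, 0, 0.25], [0, 0, 0.143, 0.0054, 0.0016, 0, 0.26], [0, 0, 0.166, 0.0063, 0.0018, 0, 0.27], [0, 0, 0.189, 0.0072, 0.0021, 0, 0.28],
```

Call:
play_rows:
  deltas:
    - [0,0,0.018,0.0015,0.0004,-0.001,0.95]
    - [0,0,0.036,0.003,0.0009,-0.001,0.91]
    - [0,0,0.055,0.0045,0.0013,-0.001,0.86]
    - [0,0,0.076,0.006,0.0017,-0.001,0.82]
    - [0,0,0.096,0.0075,0.0022,-0.001,0.78]
    - [0,0,0.118,0.009,0.0026,-0.001,0.74]
    - [0,0,0.141,0.0105,0.0031,-0.001,0.69]
    - [0,0,0.165,0.012,0.0035,-0.001,0.65]
    - [0,0,0.19,0.0135,0.0039,-0.001,0.61]
    - [0,0,0.215,0.015,0.0044,-0.001,0.58]
    - [0,0,0.242,0.0165,0.0048,-0.001,0.54]
    - [0,0,0.27,0.018,0.0052,-0.001,0.51]
    - [0,0,0.299,0.0196,0.0057,-0.001,0.47]
    - [0,0,0.329,0.0211,0.0061,-0.001,0.44]
    - [0,0,0.361,0.0226,0.0066,-0.001,0.41]
    - [0,0,0.393,0.0241,0.007,-0.001,0.38]
    - [0,0,0.427,0.0256,0.0074,-0.001,0.35]
    - [0,0,0.461,0.0271,0.0079,-0.001,0.33]

```text
time: 12.03
tcp_pos: [0.5592, -0.0641, 0.0441]
tcp_rot: [[0.992, -0.123, -0.0], [-0.123, -0.992, -0.001], [-0.0, 0.001, -1.0]]
ft_force: [-5.7, -5.8, 3.5]
opening: 0.0621
grip_force: 3.7
```

```bash
python3 - <<'E'
from h import *
o=get_obs();z=4;out=[];print(o["tcp_pos"],o["ft_force"],o["moment"])
R=np.array(o["tcp_rot"])
for s in(1,-1): print(tobox(o["tcp_pos"]+R@[0,s*(o["opening"]/2+.006),-.007]))
for n,g in(("lever_pad",[.56,-.03,.05]),("end_plate",[.53,-.1,.06]),("sample",[.63,-.07,.04])):
    t,cs=tri(n,g)
    for r in t[:1]: print(n,r,tobox(r[1]))
for c in cs:
    im=cv2.resize(c["color"][:,:,::-1],None,fx=z,fy=z,interpolation=cv2.INTER_CUBIC)
    u=(proj(c,o["tcp_pos"])[0]*z).astype(int);x0=max(0,u[0]-200);y0=max(0,u[1]-330)
    out.append(im[y0:y0+600,x0:x0+400])
cv2.imwrite("pics/ss5.png",np.hstack(out))
E
```

```text
[ 0.55919797 -0.06412238  0.04410717] [-5.72368332 -5.79307162  3.53412338] [-0.7805483   0.94244747 -0.10811748]
[-89.6  -8.   51.1]
[-61.5  60.5  51.1]
lever_pad (np.float64(0.7), array([ 0.5731, -0.0312,  0.0509]), 0.77, 0.52) [-53.5  54.3  50.9]
end_plate (np.float64(0.0), array([ 0.3897, -0.0183,  0.0314]), 0.45, 0.82) [-227.   115.2   31.4]
```

View pics/ss5.png

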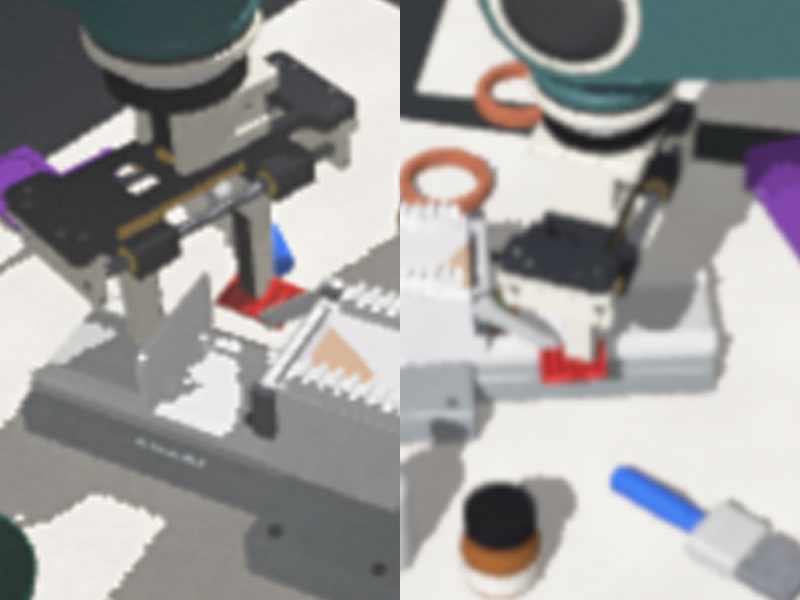

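The tray is moving: the plate is at scene crop (175,330) with the pusher behind it, the flap is up, and the pad at (265,295) is level and still held. Continuing, 1 mm lower on the lever for margin.

Call:
play_rows:
  deltas:
    - [0,0,0.036,0.0015,0.0004,-0.0005,0.3]
    - [0,0,0.073,0.003,0.0009,-0.001,0.28]
    - [0,0,0.11,0.0045,0.0013,-0.001,0.26]
    - [0,0,0.149,0.006,0.0017,-0.001,0.25]
    - [0,0,0.189,0.0075,0.0022,-0.001,0.23]
    - [0,0,0.229,0.009,0.0026,-0.001,0.22]
    - [0,0,0.27,0.0105,0.0031,-0.001,0.21]

```text
time: 13.22
tcp_pos: [0.5694, -0.0607, 0.043]
tcp_rot: [[0.989, 0.145, -0.001], [0.145, -0.989, -0.0], [-0.001, 0.0, -1.0]]
ft_force: [-4.5, -4.1, 2.8]
opening: 0.0568
grip_force: 3.5
```

```bash
cat > chk.py <<'E'
from h import *
o=get_obs();print(o["tcp_pos"],o["ft_force"],o["moment"],o["opening"])
R=np.array(o["tcp_rot"])
for s in(1,-1): print(tobox(o["tcp_pos"]+R@[0,s*(o["opening"]/2+.006),-.007]))
a=capture("scene");b=capture("side")
for n,xf,yy,z in(("end_plate",-75,0,59),("lever_pad",0,61,48),("sample",0,0,35),("flap_edge",0,0,60),("tray",0,0,30)):
    for c in(a,b):
        for d in pinpoint(c,n):
            m=least_squares(lambda t:proj(c,box((0.639,-0.0695,0.267),(t[0]+xf,yy,z)))[0]-d["xy"],[-0.])
            if m.cost<60: print(n,c["shot"],round(d["p"],2),"x",m.x.round(1),"err",round((2*m.cost)**.5,1))
E
python3 chk.py; python3 -c "
from plan import *
s=.45+.35/2
rows(s,.8,7);rows(.8,.9,8)"
```

```text
[ 0.56939571 -0.06074611  0.04300592] [-4.52760331 -4.0935721   2.78723433] [-0.6002474   0.85642732 -0.15455534] 0.05682388407504637
[-69.   -7.4  50. ]
[-60.7  61.   50. ]
end_plate 26 0.92 x [9.7] err 0.8
end_plate 27 0.43 x [17.6] err 1.1
lever_pad 26 0.5 x [-50.5] err 1.0
lever_pad 27 0.63 x [-53.9] err 2.8
lever_pad 27 0.41 x [-11.4] err 8.9
flap_edge 27 0.5 x [35.8] err 4.9
tray 27 0.45 x [10.6] err 1.2
[0, 0, 0.041, 0.0015, 0.0004, 0, 0.2], [0, 0, 0.083, 0.003, 0.0009, 0, 0.2], [0, 0, 0.125, 0.0045, 0.0013, 0, 0.2], [0, 0, 0.167, 0.006, 0.0017, 0, 0.2], [0, 0, 0.209, 0.0075, 0.0022, 0, 0.2], [0, 0, 0.25, 0.009, 0.0026, 0, 0.2], [0, 0, 0.291, 0.0105, 0.0031, 0, 0.21], 
[0, 0, 0.02, 0.0008, 0.0002, 0, 0.22], [0, 0, 0.041, 0.0015, 0.0004, 0, 0.22], [0, 0, 0.061, 0.0023, 0.0007, 0, 0.23], [0, 0, 0.081, 0.003, 0.0009, 0, 0.24], [0, 0, 0.101, 0.0038, 0.0011, 0, 0.24], [0, 0, 0.12, 0.0045, 0.0013, 0, 0.25], [0, 0, 0.139, 0.0053, 0.0015, 0, 0.26], [0, 0, 0.159, 0.006, 0.0017, 0, 0.27],
```

```bash
cat > ang.py <<'E'
from h import *
P=(0.639,-0.0695,0.267)
def pad(th):
    d=th-.86;v=np.array([-52,48-88]);c,s=np.cos(d),np.sin(d)
    # growing angle lowers the pad (x<0 side goes down)
    return (c*v[0]-s*v[1],61,88+s*v[0]+c*v[1])
print("shut check",np.round(pad(0),0))
for n in("scene","side"):
  for k in range(2):
    c=capture(n)
    for d in pinpoint(c,"lever_pad")[:2]:
        m=least_squares(lambda t:proj(c,box(P,pad(t[0])))[0]-d["xy"],[.8])
        if m.cost<30: print(n,round(d["p"],2),"angle",m.x.round(3),"err",(2*m.cost)**.5)
E
python3 ang.py
```

```text
shut check [-64.  61. 101.]
scene 0.41 angle [1.222] err 1.0052804438791556
side 0.81 angle [0.815] err 0.8691348216707866
side 0.86 angle [0.842] err 0.299116698508848
```

Call:
play_rows:
  deltas:
    - [0,0,0,0,0,-0.0005,0.21]
    - [0,0,0,0,0,-0.001,0.21]
    - [0,0,0,0,0,-0.001,0.21]

```text
time: 14.47
tcp_pos: [0.57, -0.0605, 0.0423]
tcp_rot: [[0.99, 0.144, 0.001], [0.144, -0.99, -0.0], [0.001, 0.0, -1.0]]
ft_force: [-1.8, 0.7, 4.6]
opening: 0.0562
grip_force: 2.9
```

```bash
python3 ang.py
```

```text
shut check [-64.  61. 101.]
scene 0.56 angle [0.87] err 2.5225596002896467
scene 0.82 angle [0.86] err 2.846790183963266
side 0.66 angle [0.851] err 1.6447220411484162
```

Flap is about 0.85 and Fz is 4.6 N, so it is well held. Continuing the push, slower near the stops.

Call:
play_rows:
  deltas:
    - [0,0,0.041,0.0015,0.0004,0,0.2]
    - [0,0,0.083,0.003,0.0009,0,0.2]
    - [0,0,0.125,0.0045,0.0013,0,0.2]
    - [0,0,0.167,0.006,0.0017,0,0.2]
    - [0,0,0.209,0.0075,0.0022,0,0.2]
    - [0,0,0.25,0.009,0.0026,0,0.2]
    - [0,0,0.291,0.0105,0.0031,0,0.21]

```text
time: 15.45
tcp_pos: [0.58, -0.0579, 0.0419]
tcp_rot: [[0.906, 0.423, -0.001], [0.423, -0.906, -0.001], [-0.001, 0.0, -1.0]]
ft_force: [-4.9, -4.7, 3.0]
opening: 0.0563
grip_force: 3.7
```

Call:
play_rows:
  deltas:
    - [0,0,0.02,0.0008,0.0002,0,0.22]
    - [0,0,0.041,0.0015,0.0004,0,0.22]
    - [0,0,0.061,0.0023,0.0007,0,0.23]
    - [0,0,0.081,0.003,0.0009,0,0.24]
    - [0,0,0.101,0.0038,0.0011,0,0.24]
    - [0,0,0.12,0.0045,0.0013,0,0.25]
    - [0,0,0.139,0.0053,0.0015,0,0.26]
    - [0,0,0.159,0.006,0.0017,0,0.27]

```text
time: 16.12
tcp_pos: [0.5859, -0.0562, 0.0418]
tcp_rot: [[0.828, 0.56, -0.001], [0.56, -0.828, -0.001], [-0.001, 0.0, -1.0]]
ft_force: [-5.5, -3.4, 3.6]
opening: 0.059
grip_force: 3.6
```

```bash
python3 chk.py; python3 ang.py; python3 -c "
from plan import *
rows(.9,1.06,8)"
```

```text
[ 0.58589826 -0.05624475  0.04184471] [-5.53395244 -3.42260833  3.58036558] [-0.68349471  0.84754697 -0.28881622] 0.05896926170700421
[-36.3  -6.8  48.9]
[-59.1  60.4  48.8]
end_plate 36 0.53 x [41.5] err 3.4
end_plate 37 0.48 x [48.1] err 4.0
lever_pad 36 0.75 x [-56.5] err 3.0
lever_pad 37 0.86 x [-57.] err 2.1
flap_edge 36 0.38 x [12.2] err 9.3
shut check [-64.  61. 101.]
scene 0.68 angle [0.97] err 0.4785224614495482
scene 0.54 angle [1.054] err 3.0855455308649367
side 0.66 angle [0.921] err 0.5469141496618093
[0, 0, 0.03, 0.0012, 0.0003, 0, 0.28], [0, 0, 0.06, 0.0024, 0.0007, 0, 0.3], [0, 0, 0.088, 0.0036, 0.001, 0, 0.32], [0, 0, 0.117, 0.0048, 0.0014, 0, 0.34], [0, 0, 0.144, 0.006, 0.0017, 0, 0.36], [0, 0, 0.171, 0.0072, 0.0021, 0, 0.38], [0, 0, 0.197, 0.0084, 0.0024, 0, 0.4], [0, 0, 0.222, 0.0096, 0.0028, 0, 0.43],
```

Call:
play_rows:
  deltas:
    - [0,0,0.03,0.0012,0.0003,0,0.28]
    - [0,0,0.06,0.0024,0.0007,0,0.3]
    - [0,0,0.074,0.003,0.0008,0,0.31]
    - [0,0,0.088,0.0036,0.001,0,0.32]
    - [0,0,0.088,0.0036,0.001,0,0.32]

```text
time: 17.53
tcp_pos: [0.5897, -0.0548, 0.042]
tcp_rot: [[0.776, 0.631, -0.0], [0.631, -0.776, -0.0], [-0.0, -0.0, -1.0]]
ft_force: [-3.6, -4.7, 2.2]
opening: 0.0614
grip_force: 2.5
```

Call:
play_rows:
  deltas:
    - [0,0,0.015,0.0006,0.0002,0,0.33]
    - [0,0,0.029,0.0012,0.0004,0,0.34]
    - [0,0,0.029,0.0012,0.0004,0,0.34]

```text
time: 17.78
tcp_pos: [0.5898, -0.0551, 0.042]
tcp_rot: [[0.758, 0.652, -0.003], [0.652, -0.758, -0.001], [-0.003, -0.001, -1.0]]
ft_force: [-16.7, -8.6, 9.2]
opening: 0.0621
grip_force: 13.2
```

```bash
python3 chk.py
```

```text
[ 0.589829   -0.05514614  0.04196958] [-16.68214215  -8.56266712   9.15774606] [-1.48119557  2.51921616 -1.07418908] 0.06213496002868717
[-27.7  -6.7  48.9]
[-59.5  60.3  49. ]
end_plate 42 0.41 x [55.9] err 1.9
end_plate 43 0.4 x [62.7] err 0.9
lever_pad 43 0.62 x [-54.] err 0.7
flap_edge 43 0.65 x [-7.7] err 8.8
flap_edge 43 0.53 x [35.8] err 2.9
```

Call:
play_rows:
  deltas:
    - [0,0,0.012,0.0005,0.0002,0,0.35]
    - [0,0,0.012,0.0005,0.0002,0,0.35]
    - [0,0,0.012,0.0005,0.0002,0,0.35]

```text
time: 18.63
tcp_pos: [0.5896, -0.0554, 0.042]
tcp_rot: [[0.751, 0.661, -0.005], [0.661, -0.751, -0.002], [-0.005, -0.002, -1.0]]
ft_force: [-24.1, -11.6, 12.9]
opening: 0.0628
grip_force: 17.6
```

Force rose to 27 N with no further advance and the plate sits at the home position, so it is on the stops. Next I back the pusher off with the lever still held, then lift straight up.

Call:
play_rows:
  deltas:
    - [0,0,-0.03,-0.0012,-0.0003,0,0.32]
    - [0,0,-0.06,-0.0024,-0.0007,0,0.3]
    - [0,0,-0.09,-0.0037,-0.001,0,0.28]
    - [0,0,-0.12,-0.005,-0.0014,0,0.27]
    - [0,0,-0.15,-0.0062,-0.0018,0,0.26]
    - [0,0,-0.18,-0.0075,-0.0021,0,0.25]
    - [0,0,-0.22,-0.009,-0.0026,0,0.24]
    - [0,0,-0.22,-0.009,-0.0026,0,0.24]

```text
time: 19.3
tcp_pos: [0.5833, -0.0567, 0.0427]
tcp_rot: [[0.877, 0.48, 0.002], [0.48, -0.877, 0.0], [0.002, 0.001, -1.0]]
ft_force: [3.7, -2.0, 4.4]
opening: 0.0577
grip_force: 2.3
```

```bash
python3 chk.py
```

```text
[ 0.58328177 -0.05670021  0.04269275] [ 3.70055425 -2.04473538  4.40982802] [-0.02233619 -0.52854    -0.04011483] 0.05771581119217523
[-42.3  -6.9  49.7]
[-58.5  61.   49.7]
end_plate 44 0.58 x [52.9] err 1.2
end_plate 44 0.16 x [87.7] err 10.0
end_plate 45 0.4 x [60.5] err 1.6
lever_pad 44 0.76 x [-47.2] err 2.1
lever_pad 45 0.64 x [-48.] err 0.3
flap_edge 45 0.62 x [32.3] err 3.4
```

One gentle touch-up, so no rebound gap stays after the 27 N release, then a slow retreat.

Call:
play_rows:
  deltas:
    - [0,0,0.04,0.0016,0.0005,0,0.25]
    - [0,0,0.08,0.0032,0.0009,0,0.27]
    - [0,0,0.12,0.0048,0.0014,0,0.29]
    - [0,0,0.15,0.006,0.0017,0,0.3]
    - [0,0,0.17,0.0069,0.002,0,0.31]
    - [0,0,0.185,0.0075,0.0021,0,0.32]
    - [0,0,0.197,0.008,0.0023,0,0.33]
    - [0,0,0.197,0.008,0.0023,0,0.33]

```text
time: 20.57
tcp_pos: [0.5898, -0.0544, 0.0417]
tcp_rot: [[0.764, 0.645, -0.002], [0.645, -0.764, 0.0], [-0.002, -0.002, -1.0]]
ft_force: [-6.6, 0.8, 4.0]
opening: 0.0616
grip_force: 7.6
```

Call:
play_rows:
  deltas:
    - [0,0,-0.005,-0.0002,-0.0001,0,0.33]
    - [0,0,-0.01,-0.0004,-0.0001,0,0.33]
    - [0,0,-0.015,-0.0006,-0.0002,0,0.33]
    - [0,0,-0.02,-0.0008,-0.0002,0,0.32]
    - [0,0,-0.03,-0.0012,-0.0003,0,0.32]
    - [0,0,-0.05,-0.002,-0.0006,0,0.31]
    - [0,0,-0.08,-0.0033,-0.0009,0,0.29]
    - [0,0,-0.12,-0.005,-0.0014,0,0.27]
    - [0,0,-0.16,-0.0066,-0.0019,0,0.26]
    - [0,0,-0.2,-0.0082,-0.0024,0,0.25]
    - [0,0,-0.2,-0.0082,-0.0024,0,0.25]

```text
time: 21.48
tcp_pos: [0.583, -0.0571, 0.0427]
tcp_rot: [[0.879, 0.477, 0.002], [0.477, -0.879, -0.0], [0.002, 0.001, -1.0]]
ft_force: [2.9, -0.5, 4.4]
opening: 0.0582
grip_force: 2.3
```

Call:
play_rows:
  deltas:
    - [0,0,0,0,0,0.004,0.25]
    - [0,0,0,0,0,0.008,0.25]
    - [0,0,0,0,0,0.012,0.25]
    - [0,0,0,0,0,0.016,0.25]
    - [0,0,0,0,0,0.02,0.25]
    - [0,0,0,0,0,0.024,0.25]
    - [0,0,0,0,0,0.028,0.25]
    - [0,0,0,0,0,0.032,0.25]
    - [0,0,0,0,0,0.036,0.25]
    - [0,0,0,0,0,0.04,0.25]
    - [0,0,0,0,0,0.045,0.25]
    - [0,0,0,0,0,0.05,0.25]
    - [0,0,0,0,0,0.055,0.25]
    - [0,0,0,0,0,0.06,0.25]
    - [0,0,0,0,0,0.07,0.25]
    - [0,0,0,0,0,0.08,0.25]
    - [0,0,0,0,0,0.1,0.25]
    - [0,0,0,0,0,0.12,0.25]
    - [0,0,0,0,0,0.15,0.25]
    - [0,0,0,0,0,0.18,0.25]

```text
time: 23.15
tcp_pos: [0.5819, -0.0567, 0.2237]
tcp_rot: [[0.877, 0.48, -0.001], [0.48, -0.877, 0.0], [-0.001, -0.0, -1.0]]
ft_force: [0.9, -0.5, -0.4]
opening: 0.0579
grip_force: 0.0
```

Call:
play_rows:
  deltas:
    - [0,0,0,-0.01,0,0.03,0.25]
    - [0,0,0,-0.03,0,0.06,0.25]
    - [0,0,0,-0.05,0,0.09,0.25]
    - [0,0,0,-0.08,0,0.12,0.25]
    - [0,0,0,-0.1,0,0.14,0.25]
    - [0,0,0,-0.1,0,0.14,0.25]
    - [0,0,0,-0.1,0,0.14,0.25]

```text
time: 23.73
tcp_pos: [0.4818, -0.0568, 0.3644]
tcp_rot: [[0.878, 0.479, 0.004], [0.479, -0.878, -0.001], [0.003, 0.002, -1.0]]
ft_force: [0.7, -0.0, -0.1]
opening: 0.058
grip_force: 0.0
```

```bash
python3 chk.py; python3 ang.py; python3 - <<'E'
from h import *
o=get_obs();w=capture("wrist");P=(0.639,-0.0695,0.267)
for n,xf,yy,z in(("end_plate",-75,0,59),("tray",0,0,30),("flap_edge",0,0,38),("deck",0,0,30),("lever_pad",64.5-64.5,61,101.5),("stop_right",0,-34,60),("sample",0,0,35)):
    for d in pinpoint(w,n)[:2]:
        m=least_squares(lambda t:proj(w,box(P,(t[0]+xf,yy,z)),o)[0]-d["xy"],[0.])
        print(n,round(d["p"],2),"x",m.x.round(1),"err",round((2*m.cost)**.5,1))
for th in ("bowl","ring1","jar","wash","brush","heatgun"):
    print(th,[[(np.round(d["xy"]).tolist(),round(d["p"],2)) for d in pinpoint(c,th)][:2] for c in(capture("scene"),capture("side"))])
E
```

```text
[ 0.48180608 -0.05682862  0.36444515] [ 0.68972289 -0.01095676 -0.09188482] [-0.04044382  0.01423534  0.00962533] 0.057952069258312686
[-140.2   19.7  371.5]
[-156.4   87.7  371.4]
end_plate 46 0.53 x [55.4] err 0.6
end_plate 47 0.63 x [58.7] err 1.9
sample 46 0.48 x [-33.4] err 8.0
flap_edge 47 0.7 x [7.1] err 5.4
flap_edge 47 0.43 x [2.6] err 8.6
shut check [-64.  61. 101.]
scene 0.69 angle [-0.03] err 3.1729461055478523
scene 0.86 angle [0.054] err 3.063551019807913
side 0.77 angle [0.142] err 0.35147328868749644
side 0.6 angle [0.079] err 1.0296889134327312
end_plate 0.85 x [-144.3] err 75.4
end_plate 0.69 x [-143.] err 99.1
tray 0.69 x [-286.3] err 83.5
tray 0.57 x [-244.3] err 52.8
flap_edge 0.85 x [1.1] err 2.8
deck 0.9 x [-0.1] err 2.2
lever_pad 0.57 x [-67.5] err 0.9
lever_pad 0.57 x [-15.2] err 37.9
stop_right 0.89 x [-10.7] err 0.3
sample 0.66 x [-8.4] err 130.9
sample 0.41 x [-3.8] err 4.9
bowl [[([170.0, 339.0], 0.94)], [([279.0, 130.0], 0.83)]]
ring1 [[([169.0, 392.0], 0.95), ([227.0, 357.0], 0.69)], [([252.0, 104.0], 0.77), ([235.0, 130.0], 0.51)]]
jar [[([290.0, 235.0], 0.73)], [([251.0, 162.0], 0.63), ([250.0, 226.0], 0.62)]]
wash [[([314.0, 258.0], 0.86)], [([216.0, 221.0], 0.84)]]
brush [[([243.0, 232.0], 0.61)], [([302.0, 219.0], 0.96)]]
heatgun [[([336.0, 164.0], 0.68)], [([266.0, 377.0], 0.57)]]
```

The flap is shut again, the plate is at home (x ≈ 57), the bystanders have not moved and the arm is clear. Handing in.

```bash
python3 -c "
from plant import *
print(sign_off())"
```

```text
the job is handed in; nothing more can be done
None
```

The job is handed in: I pushed the tray against both stops while holding the flap open, backed the fingers off, and let the flap close behind the puck; that no stop gap remains rests on force and camera readings, as I had no picture views left.

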